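# Put three museum mounts back on their own plinths

## Robot

A 7-joint arm with a two-finger parallel gripper is mounted at the origin on the work surface. World frame = base frame: x ahead of the robot, y to its left, z up, the work surface at z = 0. Lengths are in m, angles in rad, forces in N, time in s.
With the tool pointing down it reaches from about 0.425 to 0.875 m from the base axis. Payload 4.7 kg.
Tool frame: the origin (TCP) lies midway between the tips of the shut fingers; the grasp point (between the pads) lies 19 mm behind it (ctrl.grip_depth is the distance from the TCP to the grasp point, in m); z points along the fingers, y is the direction in which the jaws open and shut (so a half turn about z gives the same grasp; the last joint's range is limited). The gripper opens to 87 mm and grips with 3 to 60 N. Pads are 19 mm wide; open, the fingers measure 117 mm over their backs; the gripper's body (75 mm by 190 mm) begins 51 mm behind the grasp point.
Start: joints at [1.349, 0.321, -0.07, 1.45, 0.023, 1.371, -0.057], TCP at [0.152, -0.632, 0.223] pointing down, gripper open.
Joint ranges: [-2.86, 2.86], [-0.3, 2.09], [-1.38, 1.24], [0.06, 2.45], [-1.56, 4.7], [0.09, 2.05], [-2.69, 2.69]. Speed limits (rad/s): [2.57, 2.57, 3.14, 3.14, 3.14, 3.14, 3.14].

## Interface

Orientations are given as a rotation vector (axis times angle).
In Python, from bench import ctrl gives the robot as it stands. The module is installed in compiled form; this text tells all that it offers.
- The arm moves only by the shell command python3 -m inch 'ROWS' [FORCE]. ROWS is JSON, a list of rows, each a list of 5 numbers: the opening, from -1 (shut) to 1 (fully open), so that 0 is half open, then the shift along the tool's x, y, z in mm, then the turn about the tool's z in rad. In form: [[fingers, tx, ty, tz, twist], ...]. A call has 1 to 5 rows; each row shifts and turns the pose as measured when the row begins, along the tool's axes as they then stand; what a row does not reach is not made up. A row lasts 1/8 s, in which the tool goes at most 62.5 mm and 10.7 degrees, less where a joint would pass 70% of its speed; a pose out of reach is approached as far as the arm can. A call is refused whole if a number of a shift passes 62.5 or a number of a turn 0.188, either way. A call with a gripper value outside its range is refused whole. The fingers move at their own pace and stop on an object; FORCE is the grip in N (left out, the last holds). Time passes only in rows, so rows that do not move let the fingers close. It gives the time, the measured TCP pose, the force and the opening at its end, in the units of the state.
- ctrl.get_state(): the state, without advancing time (a new reading comes with each control period).
- ctrl.get_image(name): name is "side" or "top"; returns a dict with "color" (420x560x3 uint8, red, green, blue), "range_z" (420x560 float32, m along the optical axis (not along the pixel's ray), 0 where there is no reading), "K" (3x3 intrinsics, pixels), "R" (3x3) and "t" (3): a world point X has camera coordinates R X + t. Camera axes: x right, y down, z forward; pixel columns grow to the right and rows downward; lengths in m; the calibration is good to about 2 mm. A picture is of the moment at which its call begins.
- ctrl.close_job(): hands the job in, once; it reports no verdict.
The state is a dict: "time": time; "joint_positions": joint angles; "qd": joint speeds; "joint_torque": joint torques, N m; "position": TCP position; "tool_rot": TCP orientation; "ft_force": force on the tool from outside, world axes, zero at the start; "torque": the same for the moment, N m; "grip_width": opening from 0.0 (shut) to 1.0 (fully open).
Only numpy, scipy, OpenCV 4.12 (cv2) and the standard library are available. Lean on these libraries where they do the work, as an engineer would, in place of code of your own. Each camera call takes 0.05 s, during which the arm holds its last target. There are 200 camera calls.

## Task

The three specimens stand on each other's plinths: move each one onto the plinth that has the same outline as its own wooden base (oblong, round or square), using the empty grey pad as the parking spot on the way. Leave each upright, centred on its plinth, the oblong and square bases lined up with the plinth's sides. Set them down gently, never on the bare table, do not tip one over, and leave the jar and the brush alone.

Things in the scene. Friction and masses are not known exactly. Their poses are not given: they have to be found in the camera images.
- ermine_center (a point): Loose white mounted ermine on a branch on an oblong wood base 110 (x) x 60 x 15 mm; starts on the round plinth. 95 mm high, 0.25 kg, head at +x, tail at -x, z up. Point: middle of its trunk, 55 mm above the base's underside, over the base's centre. Trunk: firm barrel along x, 38 mm across y, straight for 50 mm; grip it here across y, from above. Branch 22 mm wide below, top at 36 mm.
- quail_center (a point): Loose brown mounted quail on a round wood base, 80 mm diameter, 15 mm thick; starts on the square plinth. 96 mm high, 0.2 kg, head at +x, tail at -x, z up. Point: middle of its trunk, 55 mm above the base's underside, over the base's centre. Trunk: firm barrel along x, 42 mm across y, straight for 32 mm; grip it here across y, from above.
- ammonite_center (a point): Loose grey coiled ammonite fossil, a disc 72 mm in diameter, 26 mm thick, on edge on a square wood base 70 x 70 x 15 mm; starts on the oblong plinth. 91 mm high, 0.3 kg. Point: centre of the disc, 55 mm above the base's underside, over the base's centre. y is the disc's axis (across its thickness), x in its plane, both parallel to the base's sides, z up; grip it here across y, from above.
- plinth_round: Fixed black display plinth, a flat round disc 110 mm in diameter, 30 mm high: its top is 30 mm above the table. Origin at the centre of its underside, at table height; z up.
- plinth_square: Fixed black display plinth, a square block 100 x 100 mm, 30 mm high. Origin at the centre of its underside, at table height; x and y parallel to its sides, z up.
- plinth_oblong: Fixed black display plinth, an oblong block 140 mm (along its x) by 90 mm (along its y), 30 mm high. Origin at the centre of its underside, at table height; z up.
- pad: Fixed grey padded rest, 150 x 150 mm square and 20 mm high, empty at the start: the free parking spot. Origin at the centre of its underside, at table height; x and y parallel to its sides, z up.
- jar_center (a point): Bystander: a loose amber glass specimen jar with a metal cap, 56 mm in diameter, 85 mm high, standing on the table. The point is on its axis, 42 mm above the table. Leave it alone.
- brush_grip (a point): Bystander: a loose dusting brush about 140 mm long lying on the table. The point is on its handle; x runs along the brush towards the bristles. Leave it alone.
Mind the look-alikes: they are no part of the job. What is shaped like the part that bears quail_center but green is not meant.

How it is judged:
By the outcome, as a careful person would: the job done as asked, in the order asked, and still so for the second after the job is handed in, with the robot touching nothing.
It also fails if it takes over 112 s, if anything falls off the work surface, if the arm or the gripper's body presses on something with over 40 N, if the wrist force passes 120 N, or if a joint passes its speed limit or range.

## Working session

There is one attempt and no reset: what is moved stays moved. The work goes in short steps, Python scripts to look and compute and a shell command to move; the robot and the scene stay as the last step left them, time stands still between calls to the robot, and variables do not carry over. Pictures are saved under pics/ and viewed, about 12 in all and at most 16, crops included, and the job is handed in when it is done.

```bash
mkdir -p pics
python3 - <<'E'
from bench import ctrl
import cv2,numpy as np
s=ctrl.get_state();print(s['time'],s['position'],s['tool_rot'],s['grip_width'])
for n in('top','side'):
    i=ctrl.get_image(n);np.savez(f'{n}0.npz',**i);cv2.imwrite(f'pics/{n}0.png',i['color'][...,::-1]);print(n,i['K'],i['R'],i['t'])
E
```

```text
0.0 [ 0.1516746  -0.63145768  0.22143647] [-3.11783589e+00 -3.69422861e-01  5.43320998e-04] 1.0039140359718872
top [[415.60836124   0.         274.45386527]
 [  0.         415.60836124 213.23833821]
 [  0.           0.           1.        ]] [[-0.02730665 -0.99918158 -0.02984156]
 [-0.98812166  0.03149658 -0.15041127]
 [ 0.15122808  0.02537986 -0.98817303]] [0.05847146 0.5765632  0.9379994 ]
side [[404.15823008   0.         281.87994765]
 [  0.         404.15823008 206.40147692]
 [  0.           0.           1.        ]] [[ 0.77772466 -0.62859916 -0.00272897]
 [-0.4682144  -0.57638348 -0.66974426]
 [ 0.41942774  0.52215437 -0.74258682]] [-0.43755745  0.35315202  0.70020698]
```

View pics/top0.png

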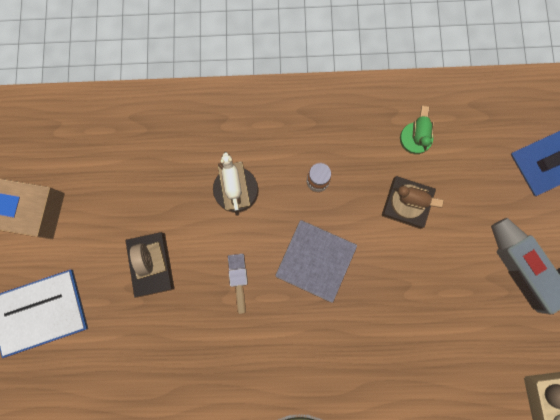

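View pics/side0.png

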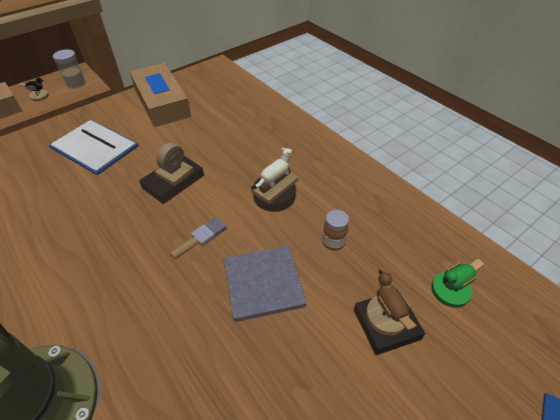

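Top view: ermine (232,185) on round plinth, ammonite (143,262) on oblong, quail (412,197) on square, pad (316,261), jar (319,176), brush (238,285). The green bird at (424,130) is the decoy.

```bash
cat > h.py <<'E'
import numpy as np,cv2
def cloud(i):
    z=i['range_z'];v,u=np.indices(z.shape);m=z>0
    p=np.stack([(u-i['K'][0,2])/i['K'][0,0]*z,(v-i['K'][1,2])/i['K'][1,1]*z,z],-1)
    P=(p-i['t'])@i['R'];P[~m]=9;return P
def rect(xy):
    q=cv2.convexHull((xy*1000).astype(np.float32));(c,s,a)=cv2.minAreaRect(q);return np.round([*c,*s,a],1)
def circ(xy):
    # radius-free circle fit on hull
    q=cv2.convexHull((xy*1000).astype(np.float32));(c,r)=cv2.minEnclosingCircle(q);return np.round([*c,r],1)
def near(P,c,r,lo,hi):
    return P[(np.hypot(P[...,0]-c[0],P[...,1]-c[1])<r)&(P[...,2]>lo)&(P[...,2]<hi)]
def trunk(P,c,r,lo=.05,hi=.12):
    q=near(P,c,r,lo,hi)[:,:2]*1000
    m=q.mean(0);w,V=np.linalg.eigh(np.cov((q-m).T));return len(q),m.round(1),np.degrees(np.arctan2(V[1,1],V[0,1])).round(1),np.round(np.sqrt(w),1)
def report(C,items):
    for n,(c,r,lo,hi) in items.items():
        for k,P in C.items():
            q=near(P,c,r,lo,hi)
            if len(q)>10: print(n,k,len(q),'z%.4f'%np.median(q[:,2]),'rect',rect(q[:,:2]),'circ',circ(q[:,:2]))
E
python3 - <<'E'
from h import *
C={n:cloud(dict(np.load(n+'0.npz'))) for n in('top','side')}
T=C['top']
px=dict(erm=(190,236),amm=(265,150),quail=(202,409),pad=(261,316),jar=(176,319),brush=(285,238))
for n,(v,u) in px.items(): print(n,T[v,u].round(3))
def ct(n): return T[px[n]][:2]
for n in('erm','amm','quail'):
    report(C,{n+' plinth':(ct(n),.1,.022,.037),n+' base':(ct(n),.075,.0405,.048)})
    for k in C: print(n,'trunk',k,trunk(C[k],ct(n),.075,.055,.075),trunk(C[k],ct(n),.075,.05,.11))
report(C,{'pad':(ct('pad'),.12,.014,.026),'jar':(ct('jar'),.05,.06,.1),'brush':(ct('brush'),.1,.006,.04)})
E
```

```text
erm [0.625 0.125 0.1  ]
amm [0.464 0.325 0.078]
quail [ 0.585 -0.259  0.1  ]
pad [ 0.464 -0.054  0.018]
jar [ 0.655 -0.064  0.086]
brush [0.413 0.133 0.019]
erm plinth top 551 z0.0298 rect [639.1 135.2  99.  108.4  16.2] circ [644.1 136.   56.2]
erm plinth side 414 z0.0294 rect [636.2 127.   88.5 109.3  41.5] circ [648.9 137.1  60.6]
erm base top 441 z0.0448 rect [645.4 137.3 103.5  60.3   9.2] circ [644.7 135.9  57.4]
erm base side 361 z0.0443 rect [645.9 136.1 103.6  59.1   8.9] circ [645.1 135.4  57.6]
erm trunk top (37, array([626.8, 133.5]), np.float64(-160.4), array([ 9.8, 35.9])) (633, array([637.8, 135.2]), np.float64(-170.5), array([ 9.7, 28.1]))
erm trunk side (151, array([637.2, 127.1]), np.float64(-175.7), array([ 4.9, 29.2])) (691, array([638.4, 128.7]), np.float64(-175.2), array([ 7.6, 28.6]))
amm plinth top 1272 z0.0298 rect [467.6 346.4 140.1  90.9  10.6] circ [467.5 347.2  82.2]
amm plinth side 782 z0.0292 rect [468.  346.6 140.8  94.7  10.4] circ [468.2 345.2  81.8]
amm base top 383 z0.0444 rect [476.  342.   69.9  70.   14.9] circ [475.4 341.4  46.7]
amm base side 
[... 1391 characters left out ...]
.4 -66.7  25.8]
brush top 794 z0.0182 rect [431.5 120.7 123.4 134.1  43. ] circ [420.8 111.   76.7]
brush side 765 z0.0174 rect [430.9 121.7 123.  131.9  44.4] circ [421.3 111.8  76.4]h.py:15: RuntimeWarning: Mean of empty slice.
  m=q.mean(0);w,V=np.linalg.eigh(np.cov((q-m).T));return len(q),m.round(1),np.degrees(np.arctan2(V[1,1],V[0,1])).round(1),np.round(np.sqrt(w),1)
  ret = um.true_divide(
  avg = a.mean(axis, **keepdims_kw)
h.py:15: RuntimeWarning: Degrees of freedom <= 0 for slice
  m=q.mean(0);w,V=np.linalg.eigh(np.cov((q-m).T));return len(q),m.round(1),np.degrees(np.arctan2(V[1,1],V[0,1])).round(1),np.round(np.sqrt(w),1)
  c *= np.true_divide(1, fact)
  c *= np.true_divide(1, fact)
```

```bash
cat > go.py <<'E'
import sys,numpy as np
from scipy.spatial.transform import Rotation as Ro
from bench import ctrl
s=ctrl.get_state();R=Ro.from_rotvec(s['tool_rot']).as_matrix();p=np.array(s['position'])
psi=np.degrees(np.arctan2(R[1,0],R[0,0]))
print('t%.2f pos'%s['time'],(p*1000).round(1),'psi %.1f'%psi,'toolz',R[:,2].round(3),'F',np.round(s['ft_force'],1),'w%.3f'%s['grip_width'],'q7 %.2f'%s['joint_positions'][6])
if len(sys.argv)>1:
    a=[float(v) for v in sys.argv[1:]]
    d=R.T@(np.array(a[:3])-p*1000);tw=-np.radians((a[3]-psi+180)%360-180)
    print('shift',d.round(1),'rows>=%.1f'%(np.linalg.norm(d)/62.5),'twist %.3f rows>=%.1f'%(tw,abs(tw)/.187))
E
python3 go.py 597 -276 200 78.5
```

```text
t0.10 pos [ 151.7 -631.6  221.6] psi 13.5 toolz [-0.001  0.002 -1.   ] F [0.6 0.  0.2] w1.004 q7 -0.06
shift [ 516.1 -241.6   21.9] rows>=9.1 twist -1.134 rows>=6.1
```

```bash
python3 -m inch '[[1,51,-24,0,0],[1,51,-24,0,0],[1,51,-24,0,0],[1,51,-24,0,0],[1,51,-24,0,0]]' 20
python3 -m inch '[[1,51,-24,0,0],[1,51,-24,0,0],[1,51,-24,0,0],[1,51,-24,0,0],[1,51,-24,0,0]]'
python3 -m inch '[[1,0,0,0,-0.187],[1,0,0,0,-0.187],[1,0,0,0,-0.187],[1,0,0,0,-0.187],[1,0,0,0,-0.187]]'
python3 go.py 597 -276 150 78.5
```

```text
time: 0.72
position: [0.3712, -0.4543, 0.2179]
tool_rot: [-3.118, -0.349, 0.007]
ft_force: [0.4, -0.7, 0.5]
grip_width: 1.004
time: 1.35
position: [0.5985, -0.2746, 0.2153]
tool_rot: [-3.117, -0.346, 0.011]
ft_force: [0.2, -0.7, 0.6]
grip_width: 0.999
time: 1.98
position: [0.6021, -0.2653, 0.2111]
tool_rot: [-2.611, -1.719, 0.006]
ft_force: [-0.4, -0.1, 0.5]
grip_width: 1.0
t1.98 pos [ 602.1 -265.3  211.1] psi 66.7 toolz [-0.011  0.011 -1.   ] F [-0.4 -0.1  0.5] w1.000 q7 -0.16
shift [-12.2   0.5  61. ] rows>=1.0 twist -0.206 rows>=1.1
```

```bash
python3 -m inch '[[1,-6,0,10,-0.1],[1,-6,0,20,-0.1],[1,0,0,20,0],[1,0,0,0,0]]'
python3 go.py 597 -276 66 78.5
```

```text
time: 2.48
position: [0.5963, -0.2755, 0.1574]
tool_rot: [-2.419, -1.975, 0.005]
ft_force: [-0.5, 0.3, 0.3]
grip_width: 0.997
t2.48 pos [ 596.3 -275.5  157.4] psi 78.5 toolz [-0.014  0.013 -1.   ] F [-0.5  0.3  0.3] w0.997 q7 0.04
shift [-1.2  2.3 91.3] rows>=1.5 twist -0.000 rows>=0.0
```

```bash
python3 -m inch '[[1,-1,2,30,0],[1,0,0,30,0],[1,0,0,20,0],[1,0,0,10,0],[1,0,0,0,0]]'
python3 go.py 597 -276 66 78.5
python3 - <<'E'
from bench import ctrl
import cv2,numpy as np
i=ctrl.get_image('side')['color'];j=ctrl.get_image('top')['color']
cv2.imwrite('pics/g1.png',np.hstack([cv2.resize(i[220:370,320:470],(400,400)),cv2.resize(j[140:260,350:470],(400,400))])[...,::-1])
E
```

```text
time: 3.1
position: [0.5998, -0.2754, 0.0681]
tool_rot: [-2.426, -1.974, 0.0]
ft_force: [0.3, 0.0, -0.3]
grip_width: 1.005
t3.10 pos [ 599.8 -275.4   68.1] psi 78.3 toolz [-0.009  0.011 -1.   ] F [ 0.3  0.  -0.3] w1.005 q7 0.00
shift [-1.2 -2.6  2.1] rows>=0.1 twist -0.004 rows>=0.0
```

View pics/g1.png

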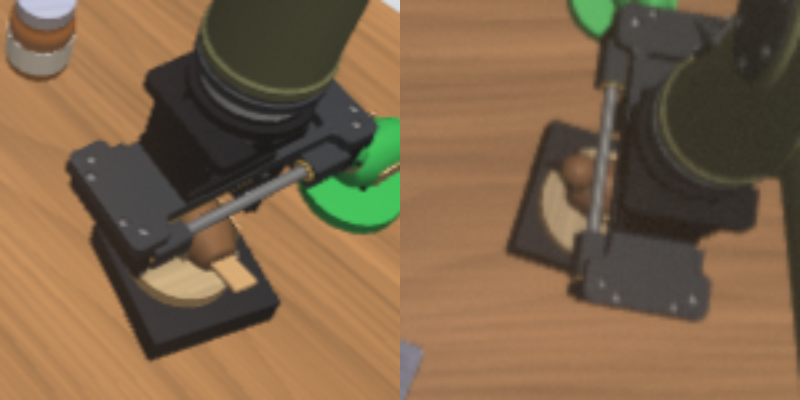

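The gripper straddles the trunk (left crop about (215,235)), clear of the green decoy. Closing.

```bash
python3 -m inch '[[0.4,-1,-2,2,0],[0,0,0,0,0],[-0.1,0,0,0,0],[-0.3,0,0,0,0],[-0.5,0,0,0,0]]' 15
python3 -m inch '[[-0.6,0,0,0,0],[-0.6,0,0,0,0]]'
python3 go.py 597 -276 66 78.5
```

```text
time: 3.82
position: [0.5995, -0.2771, 0.0698]
tool_rot: [-2.431, -1.977, -0.003]
ft_force: [-1.2, -0.7, -0.7]
grip_width: 0.521
time: 4.08
position: [0.5992, -0.2771, 0.0697]
tool_rot: [-2.43, -1.976, -0.002]
ft_force: [0.3, -0.2, 0.4]
grip_width: 0.484
t4.08 pos [ 599.2 -277.1   69.7] psi 78.2 toolz [-0.005  0.008 -1.   ] F [ 0.3 -0.2  0.4] w0.484 q7 0.00
shift [ 0.6 -2.4  3.7] rows>=0.1 twist -0.005 rows>=0.0
```

```bash
python3 -m inch '[[-0.6,0,0,0,0],[-0.6,0,0,-10,0],[-0.6,0,0,-30,0],[-0.6,0,0,-50,0],[-0.6,0,0,-40,0]]' 25
python3 go.py 465.7 -53.9 190 78.5
```

```text
time: 4.7
position: [0.597, -0.2769, 0.1986]
tool_rot: [-2.422, -1.971, 0.003]
ft_force: [1.1, 0.1, -2.3]
grip_width: 0.483
t4.70 pos [ 597.  -276.9  198.6] psi 78.3 toolz [-0.013  0.013 -1.   ] F [ 1.1  0.1 -2.3] w0.483 q7 0.05
shift [ 191.6 -173.7   13.3] rows>=4.1 twist -0.004 rows>=0.0
```

```bash
python3 -m inch '[[-0.6,20,-17,0,0],[-0.6,45,-41,0,0],[-0.6,50,-45,0,0],[-0.6,45,-41,0,0],[-0.6,20,-18,0,0]]'
python3 -m inch '[[-0.6,5,-5,20,0],[-0.6,0,0,30,0],[-0.6,0,0,20,0],[-0.6,0,0,0,0]]'
python3 go.py 465.7 -53.9 60 78.5
```

```text
time: 5.32
position: [0.4772, -0.0667, 0.2073]
tool_rot: [-2.433, -1.973, -0.005]
ft_force: [1.2, -0.6, -2.1]
grip_width: 0.482
time: 5.82
position: [0.4725, -0.0562, 0.1385]
tool_rot: [-2.431, -1.986, -0.005]
ft_force: [0.1, -0.0, -1.7]
grip_width: 0.484
t5.83 pos [472.5 -56.2 138.5] psi 78.5 toolz [ 0.001  0.004 -1.   ] F [ 0.1 -0.  -1.7] w0.484 q7 -0.16
shift [ 0.6 -7.2 78.5] rows>=1.3 twist 0.000 rows>=0.0
```

```bash
python3 -m inch '[[-0.6,1,-5,25,0],[-0.6,0,-2,25,0],[-0.6,0,0,14,0],[-0.6,0,0,5,0],[-0.6,0,0,0,0]]'
python3 go.py 465.7 -53.9 60 78.5
```

```text
time: 6.45
position: [0.4703, -0.0542, 0.0733]
tool_rot: [2.429, 1.984, 0.013]
ft_force: [0.1, 1.0, -2.4]
grip_width: 0.483
t6.45 pos [470.3 -54.2  73.3] psi 78.5 toolz [ 0.009  0.001 -1.   ] F [ 0.1  1.  -2.4] w0.483 q7 -0.22
shift [-0.7 -4.7 13.2] rows>=0.2 twist -0.000 rows>=0.0
```

Lower in small steps watching the force.

```bash
python3 -m inch '[[-0.6,0,-4,5,0],[-0.6,0,0,3,0],[-0.6,0,0,0,0]]'
python3 -m inch '[[-0.6,0,0,2,0],[-0.6,0,0,0,0]]'
python3 -m inch '[[-0.6,0,0,2,0],[-0.6,0,0,0,0]]'
```

```text
time: 6.82
position: [0.4675, -0.0536, 0.0663]
tool_rot: [2.427, 1.983, 0.015]
ft_force: [0.6, 0.3, -1.9]
grip_width: 0.482
time: 7.08
position: [0.4677, -0.0537, 0.0643]
tool_rot: [2.427, 1.982, 0.015]
ft_force: [0.2, 0.3, -2.0]
grip_width: 0.482
time: 7.32
position: [0.4678, -0.0537, 0.0623]
tool_rot: [2.427, 1.982, 0.015]
ft_force: [-0.4, -0.2, -1.7]
grip_width: 0.479
```

```bash
python3 -m inch '[[-0.6,0,0,1.5,0],[-0.6,0,0,0,0]]'
python3 -m inch '[[-0.6,0,0,1,0],[-0.6,0,0,0,0]]'
python3 -m inch '[[-0.6,0,0,1,0],[-0.6,0,0,0,0]]'
```

```text
time: 7.58
position: [0.4679, -0.0537, 0.0606]
tool_rot: [2.427, 1.982, 0.015]
ft_force: [0.0, 0.4, -2.3]
grip_width: 0.484
time: 7.82
position: [0.4682, -0.0541, 0.0602]
tool_rot: [2.427, 1.982, 0.015]
ft_force: [-0.3, -0.6, 0.2]
grip_width: 0.484
time: 8.07
position: [0.4683, -0.0543, 0.0601]
tool_rot: [2.427, 1.981, 0.014]
ft_force: [-1.7, 0.7, 2.0]
grip_width: 0.483
```

```bash
python3 -m inch '[[0,0,0,0,0],[0.3,0,0,0,0],[0.7,0,0,0,0],[1,0,0,0,0],[1,0,0,0,0]]'
python3 -m inch '[[1,0,0,-20,0],[1,0,0,-40,0],[1,0,0,-50,0],[1,0,0,-30,0]]'
python3 go.py 476 341.7 200 14.5
```

```text
time: 8.7
position: [0.4693, -0.054, 0.06]
tool_rot: [2.426, 1.981, 0.017]
ft_force: [-0.5, -0.4, -0.3]
grip_width: 0.867
time: 9.2
position: [0.465, -0.0533, 0.2011]
tool_rot: [2.429, 1.985, 0.013]
ft_force: [-0.3, -0.3, -0.5]
grip_width: 0.995
t9.20 pos [465.  -53.3 201.1] psi 78.5 toolz [ 0.009  0.002 -1.   ] F [-0.3 -0.3 -0.5] w0.995 q7 -0.10
shift [389.3 -67.9   2. ] rows>=6.3 twist 1.117 rows>=6.0
```

```bash
python3 -m inch '[[1,30,-5,0,0],[1,55,-10,0,0],[1,60,-11,0,0],[1,60,-11,0,0],[1,60,-11,0,0]]'
python3 -m inch '[[1,60,-10,0,0],[1,55,-9,0,0],[1,0,0,0,0.187],[1,0,0,0,0.187],[1,0,0,0,0.187]]'
python3 -m inch '[[1,0,0,0,0.187],[1,0,0,0,0.187],[1,0,0,0,0.18],[1,0,0,0,0]]'
python3 go.py 476 341.7 120 14.5
```

```text
time: 9.82
position: [0.4761, 0.2163, 0.2053]
tool_rot: [2.436, 1.959, 0.021]
ft_force: [0.7, -1.0, -0.6]
grip_width: 1.003
time: 10.45
position: [0.4791, 0.3439, 0.2034]
tool_rot: [2.896, 1.208, 0.024]
ft_force: [0.8, -0.3, 0.0]
grip_width: 0.999
time: 10.95
position: [0.4788, 0.3439, 0.2026]
tool_rot: [-3.12, -0.36, -0.023]
ft_force: [-0.6, 0.5, 1.0]
grip_width: 1.001
t10.95 pos [478.8 343.9 202.6] psi 13.2 toolz [ 0.014  0.002 -1.   ] F [-0.6  0.5  1. ] w1.001 q7 -2.19
shift [-4.5  1.4 82.6] rows>=1.3 twist -0.024 rows>=0.1
```

```bash
python3 -m inch '[[1,-4,1,30,-0.024],[1,0,0,45,0],[1,0,0,30,0],[1,0,0,15,0],[1,0,0,0,0]]'
python3 go.py 476 341.7 67 14.5
python3 - <<'E'
from bench import ctrl
import cv2,numpy as np
i=ctrl.get_image('side')['color'];j=ctrl.get_image('top')['color']
cv2.imwrite('pics/g2.png',np.hstack([cv2.resize(i[100:250,100:250],(400,400)),cv2.resize(j[200:320,90:210],(400,400))])[...,::-1])
E
```

```text
time: 11.58
position: [0.4782, 0.343, 0.0805]
tool_rot: [-3.111, -0.422, -0.027]
ft_force: [-0.1, 0.7, 0.4]
grip_width: 1.002
t11.57 pos [478.2 343.   80.5] psi 15.5 toolz [ 0.017  0.004 -1.   ] F [-0.1  0.7  0.4] w1.002 q7 -2.22
shift [-2.7  0.7 13.4] rows>=0.2 twist 0.017 rows>=0.1
```

View pics/g2.png

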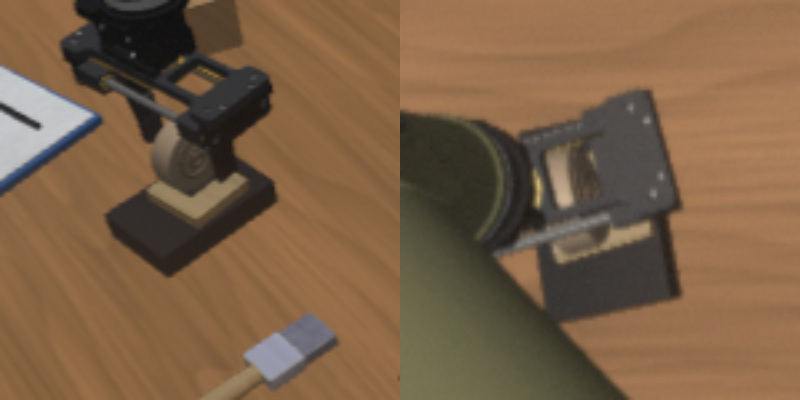

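The disc sits between the open fingers.

```bash
python3 -m inch '[[0.6,-2,1,12,0.017],[0.2,0,0,1,0],[-0.1,0,0,0,0],[-0.4,0,0,0,0],[-0.6,0,0,0,0]]' 12
python3 -m inch '[[-0.7,0,0,0,0],[-0.8,0,0,0,0],[-0.8,0,0,0,0]]'
python3 go.py 476 341.7 67 14.5
```

```text
time: 12.3
position: [0.4794, 0.3436, 0.0713]
tool_rot: [-3.112, -0.393, -0.039]
ft_force: [0.1, 0.4, 0.5]
grip_width: 0.516
time: 12.68
position: [0.4795, 0.3436, 0.0715]
tool_rot: [-3.112, -0.394, -0.039]
ft_force: [-1.4, -0.2, -0.5]
grip_width: 0.301
t12.68 pos [479.5 343.6  71.5] psi 14.4 toolz [ 0.024  0.008 -1.   ] F [-1.4 -0.2 -0.5] w0.301 q7 -2.25
shift [-4.   1.   4.4] rows>=0.1 twist -0.001 rows>=0.0
```

```bash
python3 -m inch '[[-0.8,0,0,0,0],[-0.8,0,0,0,0],[-0.8,0,0,-10,0],[-0.8,0,0,-30,0],[-0.8,0,0,-50,0]]' 25
python3 -m inch '[[-0.8,0,0,-40,0],[-0.8,0,0,0,0]]'
python3 go.py 599.5 -282 200 69.3
```

```text
time: 13.3
position: [0.4741, 0.3401, 0.159]
tool_rot: [-3.116, -0.395, -0.023]
ft_force: [1.2, 1.0, -3.2]
grip_width: 0.296
time: 13.55
position: [0.4746, 0.3417, 0.2046]
tool_rot: [-3.113, -0.395, -0.033]
ft_force: [-0.0, 1.2, -3.6]
grip_width: 0.293
t13.55 pos [474.6 341.7 204.6] psi 14.5 toolz [ 0.02   0.006 -1.   ] F [-0.   1.2 -3.6] w0.293 q7 -2.16
shift [-35.  635.1   3.4] rows>=10.2 twist -0.957 rows>=5.1
```

```bash
python3 -m inch '[[-0.8,-2,30,0,0],[-0.8,-3,50,0,0],[-0.8,-3,58,0,0],[-0.8,-4,58,0,0],[-0.8,-4,58,0,0]]'
python3 -m inch '[[-0.8,-4,58,0,0],[-0.8,-4,58,0,0],[-0.8,-4,58,0,0],[-0.8,-4,58,0,0],[-0.8,-3,58,0,0]]'
python3 -m inch '[[-0.8,0,50,0,0],[-0.8,0,30,0,-0.12],[-0.8,0,0,0,-0.18],[-0.8,0,0,0,-0.18],[-0.8,0,0,0,-0.18]]'
python3 -m inch '[[-0.8,0,0,0,-0.18],[-0.8,0,0,0,-0.1],[-0.8,0,0,0,0]]'
python3 go.py 599.5 -282 110 69.3
```

```text
time: 14.18
position: [0.5186, 0.0902, 0.1969]
tool_rot: [-3.108, -0.415, -0.018]
ft_force: [0.7, 0.4, -2.5]
grip_width: 0.299
time: 14.8
position: [0.5718, -0.204, 0.1867]
tool_rot: [-3.105, -0.415, -0.001]
ft_force: [1.1, 1.3, -1.3]
grip_width: 0.302
time: 15.42
position: [0.586, -0.291, 0.1726]
tool_rot: [-2.786, -1.406, 0.014]
ft_force: [-0.3, 0.9, -3.6]
grip_width: 0.299
time: 15.8
position: [0.5827, -0.2899, 0.1657]
tool_rot: [-2.546, -1.788, 0.016]
ft_force: [0.8, -0.4, -2.4]
grip_width: 0.293
t15.80 pos [ 582.7 -289.9  165.7] psi 70.1 toolz [-0.026  0.019 -0.999] F [ 0.8 -0.4 -2.4] w0.293 q7 -0.10
shift [12.6 14.8 55.4] rows>=0.9 twist 0.015 rows>=0.1
```

```bash
python3 -m inch '[[-0.8,8,7,0,0.015],[-0.8,8,8,0,0],[-0.8,0,0,10,0],[-0.8,0,0,15,0],[-0.8,0,0,0,0]]'
python3 go.py 600.7 -278.7 80 69.3
```

```text
time: 16.42
position: [0.6023, -0.2775, 0.1359]
tool_rot: [-2.56, -1.762, 0.019]
ft_force: [0.6, -0.2, -2.1]
grip_width: 0.298
t16.43 pos [ 602.3 -277.5  135.9] psi 69.1 toolz [-0.029  0.021 -0.999] F [ 0.6 -0.2 -2.1] w0.298 q7 -0.16
shift [-2.2  0.9 55.9] rows>=0.9 twist -0.004 rows>=0.0
```

```bash
python3 -m inch '[[-0.8,-2,1,20,0],[-0.8,0,0,20,0],[-0.8,0,0,5,0],[-0.8,0,0,0,0]]'
python3 go.py 600.7 -278.7 72 69.3
python3 - <<'E'
from bench import ctrl
import cv2,numpy as np
from h import *
for n in('top','side'):
    i=ctrl.get_image(n);np.savez(n+'1.npz',**i);P=cloud(i)
    report({n:P},{'plinth':((.5995,-.282),.08,.024,.036),'base':((.5995,-.282),.052,.04,.068)})
    if n=='side':
        cv2.imwrite('pics/p1.png',cv2.resize(i['color'][220:370,320:470],(600,600),interpolation=cv2.INTER_CUBIC)[...,::-1])
E
```

```text
time: 16.92
position: [0.5999, -0.2796, 0.0867]
tool_rot: [-2.56, -1.76, 0.021]
ft_force: [-0.5, 0.7, -2.4]
grip_width: 0.298
t16.93 pos [ 599.9 -279.6   86.7] psi 69.0 toolz [-0.031  0.021 -0.999] F [-0.5  0.7 -2.4] w0.298 q7 -0.17
shift [ 1.   0.9 14.7] rows>=0.2 twist -0.005 rows>=0.0
plinth top 460 z0.0296 rect [ 608.6 -256.5   46.6  100.6   69.3] circ [ 609.2 -255.1   53.3]
base top 228 z0.0594 rect [ 602.6 -266.4   37.8   70.7   69.3] circ [ 604.3 -261.2   36.4]
plinth side 1006 z0.0290 rect [ 599.8 -282.6  100.2  100.2   69.1] circ [ 600.2 -282.9   69.4]
base side 674 z0.0599 rect [ 594.5 -290.5   54.2   70.1   69. ] circ [ 594.3 -291.9   41.8]
```

View pics/p1.png

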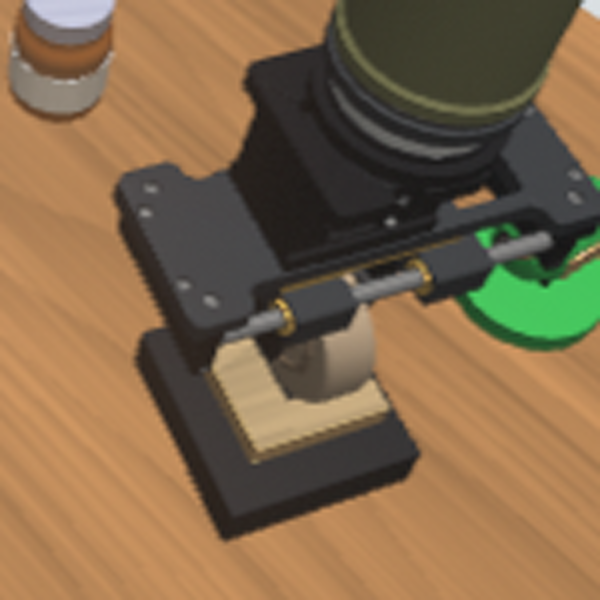

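The ammonite base hovers aligned over the square plinth, roughly 15 mm up. I'll compute its centre and tilt from the combined clouds.

Run:
```python
from h import *
Q=np.vstack([near(cloud(dict(np.load(n+'1.npz'))),(.5995,-.282),.053,.052,.0665) for n in('top','side')])
A=np.c_[Q[:,:2]-[.5995,-.282],np.ones(len(Q))]
for _ in range(5):
    c,*_=np.linalg.lstsq(A,Q[:,2],rcond=None);r=Q[:,2]-A@c;k=abs(r)<.0025;A,Q=A[k],Q[k]
print('plane',c.round(4),len(Q),r.std()); print(rect(Q[:,:2]))
```

```text
plane [-0.0322  0.0019  0.0596] 663 0.0011170735333028634
[ 597.2 -281.8   71.    70.7   69.8]
```

```bash
python3 -m inch '[[-0.8,1,3,5,0],[-0.8,0,0,4,0],[-0.8,0,0,0,0]]'
python3 -m inch '[[-0.8,0,0,2,0],[-0.8,0,0,0,0]]'
python3 -m inch '[[-0.8,0,0,1.5,0],[-0.8,0,0,0,0]]'
python3 go.py 602 -279 72 69.3
```

```text
time: 17.4
position: [0.6046, -0.2799, 0.0794]
tool_rot: [-2.563, -1.761, 0.018]
ft_force: [0.3, 0.4, -2.5]
grip_width: 0.296
time: 17.65
position: [0.6046, -0.2799, 0.0775]
tool_rot: [-2.563, -1.762, 0.018]
ft_force: [0.6, 0.5, -2.2]
grip_width: 0.301
time: 17.9
position: [0.6046, -0.2799, 0.076]
tool_rot: [-2.563, -1.762, 0.018]
ft_force: [1.0, -1.1, -3.1]
grip_width: 0.299
t17.90 pos [ 604.6 -279.9   76. ] psi 69.0 toolz [-0.027  0.019 -0.999] F [ 1.  -1.1 -3.1] w0.299 q7 -0.18
shift [-0.1 -2.6  4.1] rows>=0.1 twist -0.005 rows>=0.0
```

```bash
python3 -m inch '[[-0.8,0,-2.3,1,0],[-0.8,0,0,0,0]]'
python3 -m inch '[[-0.8,0,0,1,0],[-0.8,0,0,0,0]]'
python3 -m inch '[[-0.8,0,0,1,0],[-0.8,0,0,0,0]]'
python3 -m inch '[[-0.8,0,0,1,0],[-0.8,0,0,0,0]]'
python3 go.py 602 -279 72 69.3
```

```text
time: 18.15
position: [0.6023, -0.279, 0.075]
tool_rot: [-2.563, -1.762, 0.018]
ft_force: [-0.1, 0.2, -2.7]
grip_width: 0.3
time: 18.4
position: [0.6022, -0.279, 0.074]
tool_rot: [-2.563, -1.762, 0.018]
ft_force: [0.7, 0.7, -3.6]
grip_width: 0.3
time: 18.65
position: [0.6024, -0.279, 0.0731]
tool_rot: [-2.563, -1.762, 0.017]
ft_force: [0.8, 0.6, -2.7]
grip_width: 0.299
time: 18.9
position: [0.6025, -0.2791, 0.0731]
tool_rot: [-2.564, -1.762, 0.017]
ft_force: [0.9, 0.3, -1.4]
grip_width: 0.299
t18.90 pos [ 602.5 -279.1   73.1] psi 69.0 toolz [-0.026  0.019 -0.999] F [ 0.9  0.3 -1.4] w0.299 q7 -0.18
shift [-0.1 -0.4  1.1] rows>=0.0 twist -0.005 rows>=0.0
```

```bash
python3 -m inch '[[-0.8,0,0,1.5,0],[-0.8,0,0,0,0]]'
python3 -m inch '[[-0.8,0,0,1.5,0],[-0.8,0,0,0,0]]'
python3 -m inch '[[-0.8,0,0,2,0],[-0.8,0,0,2,0]]'
python3 go.py 602 -279 72 69.3
```

```text
time: 19.15
position: [0.6026, -0.2791, 0.073]
tool_rot: [-2.564, -1.763, 0.018]
ft_force: [-0.5, -0.0, -1.8]
grip_width: 0.3
time: 19.4
position: [0.6026, -0.2792, 0.073]
tool_rot: [-2.565, -1.763, 0.018]
ft_force: [-1.6, 0.4, -0.0]
grip_width: 0.296
time: 19.65
position: [0.6026, -0.2793, 0.0727]
tool_rot: [-2.566, -1.763, 0.019]
ft_force: [-6.8, 1.9, 13.6]
grip_width: 0.295
t19.65 pos [ 602.6 -279.3   72.7] psi 69.0 toolz [-0.026  0.017 -1.   ] F [-6.8  1.9 13.6] w0.295 q7 -0.18
shift [ 0.  -0.7  0.8] rows>=0.0 twist -0.006 rows>=0.0
```

```bash
python3 -m inch '[[-0.8,0,0,0,0],[-0.8,0,0,0,0]]' 3
python3 -m inch '[[-0.3,0,0,0,0],[0,0,0,0,0],[0.5,0,0,0,0],[1,0,0,0,0],[1,0,0,0,0]]'
python3 -m inch '[[1,0,0,-20,0],[1,0,0,-40,0],[1,0,0,-50,0],[1,0,0,-30,0]]'
python3 go.py 645 136.5 190 9.2
```

```text
time: 19.9
position: [0.6026, -0.2796, 0.0724]
tool_rot: [-2.566, -1.763, 0.019]
ft_force: [-2.0, 0.5, 0.4]
grip_width: 0.301
time: 20.52
position: [0.6033, -0.2795, 0.0716]
tool_rot: [-2.566, -1.763, 0.017]
ft_force: [0.1, 0.9, 0.6]
grip_width: 0.72
time: 21.02
position: [0.6061, -0.2813, 0.2173]
tool_rot: [-2.564, -1.763, 0.018]
ft_force: [0.1, 0.1, -0.1]
grip_width: 0.994
t21.02 pos [ 606.1 -281.3  217.3] psi 69.0 toolz [-0.026  0.018 -0.999] F [ 0.1  0.1 -0.1] w0.994 q7 -0.14
shift [ 403.8 -112.3   33.7] rows>=6.7 twist 1.044 rows>=5.6
```

```bash
python3 -m inch '[[1,50,-14,0,0],[1,60,-16,0,0],[1,60,-16,0,0],[1,50,-14,0,0],[1,0,0,0,0]]'
python3 - <<'E'
from bench import ctrl
from h import *
C={}
for n in('top','side'):
    i=ctrl.get_image(n);np.savez(n+'2.npz',**i);C[n]=cloud(i)
    cv2.imwrite(f'pics/{n}2.png',i['color'][...,::-1])
a=cv2.imread('pics/top2.png');b=cv2.imread('pics/side2.png')
cv2.imwrite('pics/m2.png',np.hstack([cv2.resize(a[130:250,350:470],(400,400)),cv2.resize(cv2.imread('pics/top0.png')[130:230,180:280],(400,400))]))
report(C,{'sq':((.5995,-.282),.08,.024,.036),'amm base':((.5995,-.282),.055,.041,.049),'obl':((.468,.3465),.1,.024,.036),'quail base':((.466,-.054),.05,.03,.038),'erm base':((.645,.1365),.075,.041,.049),'rnd':((.645,.1365),.075,.025,.035)})
for k in C: print(trunk(C[k],(.466,-.054),.05,.05,.12))
E
python3 go.py 645 136.5 190 9.2
```

```text
time: 21.65
position: [0.634, -0.0488, 0.234]
tool_rot: [-2.578, -1.768, -0.001]
ft_force: [-0.2, 0.4, 0.2]
grip_width: 0.998
sq top 79 z0.0296 rect [ 609.6 -331.    67.7   29.8   10.2] circ [ 607.5 -319.5   33.9]
sq side 1067 z0.0290 rect [ 599.6 -282.4  100.6  100.3   69.6] circ [ 600.4 -282.9   69.3]
amm base side 666 z0.0441 rect [ 600.8 -281.6   70.7   71.3   69.5] circ [ 600.5 -282.1   47.8]
obl top 2241 z0.0298 rect [467.9 346.6 140.5  91.1  10.3] circ [467.4 346.6  82. ]
obl side 1339 z0.0295 rect [468.3 346.5 141.4  93.2  10.3] circ [468.4 344.4  81.3]
quail base top 327 z0.0349 rect [468.3 -52.6  72.5  77.9  77.6] circ [468.5 -53.2  39.8]
quail base side 515 z0.0341 rect [466.3 -59.1  69.   78.1  56.5] circ [468.9 -54.3  40. ]
erm base top 487 z0.0449 rect [648.7 137.9 109.7  60.1   8.9] circ [648.2 137.8  60.5]
erm base side 374 z0.0443 rect [646.1 119.8  56.  119.7  79.8] circ [648.8 136.   60.7]
rnd top 532 z0.0298 rect [639.4 135.5  98.6 108.4  15.7] circ [644.2 135.8  56. ]
rnd side 346 z0.0295 rect [636.8 125.6  87.4 110.2  44. ] circ [649.4 133.2  59.5]
(653, array([467.3, -53.6]), np.float64(75.2), array([10.7, 24.3]))
(782, array([466.1, -57.4]), np.float64(75.5), array([10.8, 22.9]))
t21.75 pos [634.  -55.5 233.2] psi 68.4 toolz [-0.009  0.01  -1.   ] F [-0.2 -1.3  0.7] w1.002 q7 -0.49
shift [182.3 -59.8  45. ] rows>=3.2 twist 1.034 rows>=5.5
```

View pics/m2.png

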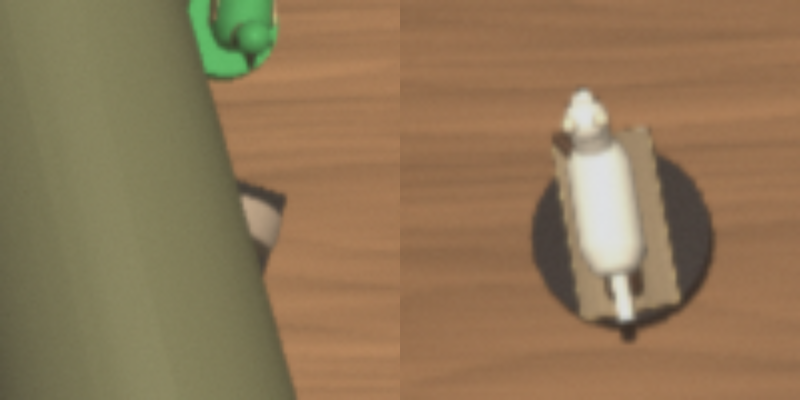

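Ammonite is within about 1.5 mm and 0.1° of the square plinth, and its base is flat. The right crop is the ermine: trunk centre near (610,205), head up. Next, the ermine.

```bash
python3 -m inch '[[1,40,-13,0,0],[1,55,-18,0,0],[1,55,-18,0,0],[1,33,-11,0,0],[1,0,0,0,0.187]]'
python3 -m inch '[[1,0,0,0,0.187],[1,0,0,0,0.187],[1,0,0,0,0.187],[1,0,0,0,0.187],[1,0,0,0,0.1]]'
python3 go.py 648 137.5 150 9
```

```text
time: 22.38
position: [0.6506, 0.1261, 0.2359]
tool_rot: [-2.766, -1.475, 0.007]
ft_force: [0.3, 0.4, 0.3]
grip_width: 0.999
time: 23.0
position: [0.6545, 0.1123, 0.2375]
tool_rot: [3.136, 0.179, -0.009]
ft_force: [-0.1, 0.3, -0.7]
grip_width: 0.998
t23.00 pos [654.5 112.3 237.5] psi 6.5 toolz [-0.006 -0.001 -1.   ] F [-0.1  0.3 -0.7] w0.998 q7 -1.81
shift [ -3.1 -25.9  87.5] rows>=1.5 twist -0.043 rows>=0.2
```

```bash
python3 -m inch '[[1,-3,-22,10,-0.043],[1,0,-4,40,0],[1,0,0,30,0],[1,0,0,0,0]]'
python3 go.py 648 137.5 67 9
```

```text
time: 23.5
position: [0.648, 0.1372, 0.1553]
tool_rot: [3.131, 0.259, -0.008]
ft_force: [-0.3, -0.1, 0.3]
grip_width: 0.998
t23.50 pos [648.  137.2 155.3] psi 9.5 toolz [-0.005 -0.001 -1.   ] F [-0.3 -0.1  0.3] w0.998 q7 -1.82
shift [ 0.5 -0.3 88.3] rows>=1.4 twist 0.008 rows>=0.0
```

```bash
python3 -m inch '[[1,0,0,30,0],[1,0,0,30,0],[1,0,0,20,0],[1,0,0,5,0],[1,0,0,0,0]]'
python3 go.py 648 137.5 68 9
python3 - <<'E'
from bench import ctrl
import cv2,numpy as np
i=ctrl.get_image('side')['color'];j=ctrl.get_image('top')['color']
cv2.imwrite('pics/g3.png',np.hstack([cv2.resize(i[100:250,200:350],(400,400)),cv2.resize(j[130:250,175:295],(400,400))])[...,::-1])
E
```

```text
time: 24.12
position: [0.6513, 0.1395, 0.0743]
tool_rot: [-3.128, -0.269, -0.005]
ft_force: [-0.0, -1.1, 0.4]
grip_width: 1.001
t24.12 pos [651.3 139.5  74.3] psi 9.8 toolz [ 0.003  0.002 -1.   ] F [-0.  -1.1  0.4] w1.001 q7 -1.85
shift [-3.6  1.4  6.3] rows>=0.1 twist 0.015 rows>=0.1
```

View pics/g3.png

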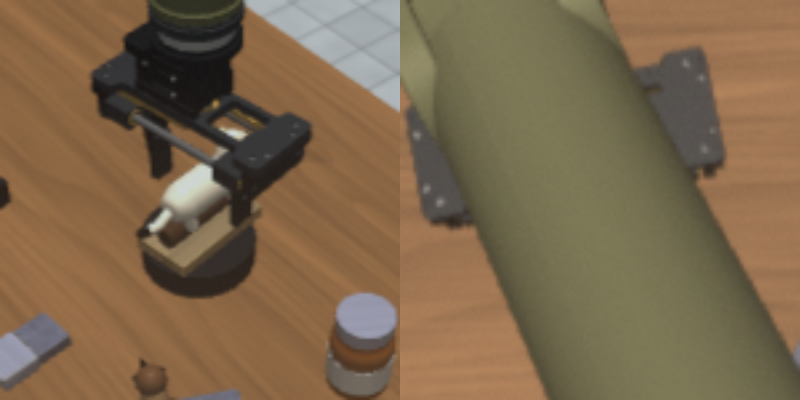

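Fingers at (155,150) and (240,205) straddle the trunk's middle.

```bash
python3 -m inch '[[0.5,-3.5,1.5,5,0.015],[0.1,0,0,1,0],[0,0,0,0,0],[-0.2,0,0,0,0],[-0.4,0,0,0,0]]' 12
python3 -m inch '[[-0.6,0,0,0,0],[-0.6,0,0,0,0],[-0.6,0,0,0,0]]'
python3 go.py 648 137.5 68 9
```

```text
time: 24.85
position: [0.6494, 0.1375, 0.0705]
tool_rot: [-3.13, -0.244, -0.012]
ft_force: [0.6, 0.0, 0.3]
grip_width: 0.517
time: 25.22
position: [0.6494, 0.1378, 0.0706]
tool_rot: [-3.13, -0.244, -0.012]
ft_force: [-0.7, -0.1, 1.1]
grip_width: 0.423
t25.23 pos [649.4 137.8  70.6] psi 8.9 toolz [ 0.007  0.003 -1.   ] F [-0.7 -0.1  1.1] w0.423 q7 -1.86
shift [-1.5  0.   2.5] rows>=0.0 twist -0.002 rows>=0.0
```

```bash
python3 -m inch '[[-0.6,0,0,0,0],[-0.6,0,0,0,0],[-0.6,0,0,-10,0],[-0.6,0,0,-30,0],[-0.6,0,0,-50,0]]' 25
python3 -m inch '[[-0.6,0,0,-40,0],[-0.6,0,0,0,0]]'
python3 go.py 468 346.5 200 10.4
```

```text
time: 25.85
position: [0.6448, 0.1359, 0.1571]
tool_rot: [-3.131, -0.244, 0.008]
ft_force: [0.9, -0.8, -2.2]
grip_width: 0.422
time: 26.1
position: [0.6469, 0.1369, 0.2035]
tool_rot: [-3.13, -0.244, -0.005]
ft_force: [0.5, 0.3, -2.4]
grip_width: 0.423
t26.10 pos [646.9 136.9 203.5] psi 8.9 toolz [ 0.003  0.002 -1.   ] F [ 0.5  0.3 -2.4] w0.423 q7 -1.82
shift [-144.2 -234.8    3.5] rows>=4.4 twist -0.026 rows>=0.1
```

```bash
python3 -m inch '[[-0.6,-20,-30,0,0],[-0.6,-31,-50,0,0],[-0.6,-31,-50,0,0],[-0.6,-31,-50,0,-0.013],[-0.6,-20,-35,0,-0.013]]'
python3 -m inch '[[-0.6,-10,-18,10,0],[-0.6,0,0,20,0],[-0.6,0,0,0,0]]'
python3 go.py 469 346.5 100 10.4
```

```text
time: 26.72
position: [0.4775, 0.3266, 0.1952]
tool_rot: [3.127, 0.27, -0.009]
ft_force: [1.9, -0.2, -1.5]
grip_width: 0.424
time: 27.1
position: [0.4572, 0.3457, 0.1606]
tool_rot: [3.124, 0.285, -0.02]
ft_force: [0.4, -0.3, -2.8]
grip_width: 0.423
t27.10 pos [457.2 345.7 160.6] psi 10.4 toolz [-0.012 -0.006 -1.   ] F [ 0.4 -0.3 -2.8] w0.423 q7 -2.23
shift [12.6  1.1 60.4] rows>=1.0 twist 0.000 rows>=0.0
```

```bash
python3 -m inch '[[-0.6,8,1,20,0],[-0.6,4,0,25,0],[-0.6,0,0,20,0],[-0.6,0,0,5,0],[-0.6,0,0,0,0]]'
python3 go.py 469 346.5 80 10.4
cat > pl.py <<'E'
import sys
from bench import ctrl
from h import *
c=np.array([float(sys.argv[1]),float(sys.argv[2])])/1000;lo,hi,r=[float(v)/1000 for v in sys.argv[3:6]]
L=[]
for n in('top','side'):
    P=cloud(ctrl.get_image(n));L.append(near(P,c,r,lo,hi));q=near(P,c,r*1.4,.026,.034)
    if len(q)>50:print(n,'plinth',rect(q[:,:2]),'circ',circ(q[:,:2]))
    if len(L[-1])>50:print(n,'raw base',rect(L[-1][:,:2]),circ(L[-1][:,:2]))
Q=np.vstack(L);A=np.c_[Q[:,:2]-c,np.ones(len(Q))]
for _ in range(6):
    k,*_=np.linalg.lstsq(A,Q[:,2],rcond=None);d=abs(Q[:,2]-A@k)<.0025;A,Q=A[d],Q[d]
print('plane',k.round(4),len(Q),'rect',rect(Q[:,:2]),'circ',circ(Q[:,:2]))
E
python3 pl.py 468 346.5 46 66 72
```

```text
time: 27.72
position: [0.4723, 0.3433, 0.085]
tool_rot: [3.123, 0.276, -0.02]
ft_force: [-1.0, 0.1, -2.3]
grip_width: 0.425
t27.73 pos [472.3 343.3  85. ] psi 10.1 toolz [-0.012 -0.007 -1.   ] F [-1.   0.1 -2.3] w0.425 q7 -2.27
shift [-2.6 -3.7  5. ] rows>=0.1 twist -0.006 rows>=0.0
top plinth [467.6 346.7 139.6  91.6  10.3] circ [466.7 346.6  81.4]
top raw base [471.3 342.9 110.1  60.8  10. ] [470.2 342.4  60.2]
side plinth [468.7 346.1 141.5  93.9  10.4] circ [468.2 345.9  80.9]
side raw base [472.4 341.6 111.3  63.   10. ] [471.6 341.4  61.4]
plane [-0.0128  0.0394  0.0596] 406 rect [471.8 340.8 111.   60.1   8.3] circ [470.6 342.2  60.6]
```

```bash
python3 -m inch '[[-0.6,-3,-4.5,4,-0.006],[-0.6,0,0,4,0],[-0.6,0,0,0,0]]'
python3 go.py 468.9 347.2 75 10.4
python3 pl.py 468 346.5 43 60 72
```

```text
time: 28.2
position: [0.4692, 0.3488, 0.079]
tool_rot: [3.124, 0.287, -0.014]
ft_force: [0.1, -0.7, -2.9]
grip_width: 0.427
t28.20 pos [469.2 348.8  79. ] psi 10.5 toolz [-0.009 -0.005 -1.   ] F [ 0.1 -0.7 -2.9] w0.427 q7 -2.28
shift [-0.5  1.5  4. ] rows>=0.1 twist 0.001 rows>=0.0
top plinth [467.3 347.1 139.8  90.7  10.9] circ [467.4 346.3  82. ]
top raw base [466.6 349.5 109.3  60.4  13.4] [466.5 346.9  59.4]
side plinth [468.6 345.2 140.2  92.5   9.6] circ [468.6 345.3  81.4]
side raw base [468.3 347.8 109.3  64.9  10.1] [468.3 346.6  61.5]
plane [-0.013   0.0184  0.0531] 451 rect [468.1 347.8 109.4  62.   10.4] circ [468.7 347.3  61.4]
```

```bash
python3 -m inch '[[-0.6,0,1.2,3,0],[-0.6,0,0,2,0],[-0.6,0,0,0,0]]'
python3 -m inch '[[-0.6,0,0,1,0],[-0.6,0,0,0,0]]'
python3 -m inch '[[-0.6,0,0,1,0],[-0.6,0,0,0,0]]'
python3 -m inch '[[-0.6,0,0,1,0],[-0.6,0,0,0,0]]'
```

```text
time: 28.68
position: [0.4697, 0.3475, 0.0741]
tool_rot: [3.124, 0.286, -0.013]
ft_force: [0.0, 0.1, -2.2]
grip_width: 0.423
time: 28.92
position: [0.4697, 0.3475, 0.073]
tool_rot: [3.124, 0.286, -0.013]
ft_force: [0.4, -0.2, -2.6]
grip_width: 0.425
time: 29.18
position: [0.4697, 0.3475, 0.072]
tool_rot: [3.125, 0.286, -0.013]
ft_force: [0.1, -0.6, -1.0]
grip_width: 0.423
time: 29.42
position: [0.4698, 0.3477, 0.0712]
tool_rot: [3.125, 0.286, -0.013]
ft_force: [-0.1, -0.9, -1.9]
grip_width: 0.424
```

```bash
python3 -m inch '[[-0.6,0,0,1,0],[-0.6,0,0,0,0]]'
python3 -m inch '[[-0.6,0,0,1,0],[-0.6,0,0,0,0]]'
python3 -m inch '[[-0.6,0,0,1,0],[-0.6,0,0,1,0]]'
python3 pl.py 468 346.5 41 51 72
```

```text
time: 29.68
position: [0.4697, 0.3478, 0.0707]
tool_rot: [3.124, 0.286, -0.012]
ft_force: [-0.2, -0.4, -0.7]
grip_width: 0.42
time: 29.92
position: [0.4697, 0.3478, 0.0707]
tool_rot: [3.124, 0.286, -0.012]
ft_force: [-1.2, -0.6, 0.0]
grip_width: 0.426
time: 30.18
position: [0.4697, 0.3477, 0.0704]
tool_rot: [3.123, 0.286, -0.012]
ft_force: [-3.1, -2.6, 9.6]
grip_width: 0.43
top plinth [467.4 346.5 139.5  91.1  10.6] circ [467.6 347.1  82. ]
top raw base [469.1 347.2 108.5  61.   10.2] [468.2 346.1  58.8]
side plinth [468.6 345.7 141.3  92.9  10. ] circ [467.8 345.5  80.7]
side raw base [470.9 346.5 112.2  61.9  10. ] [470.6 346.1  61.2]
plane [-0.0005 -0.0084  0.0444] 501 rect [469.8 346.3 109.9  61.9  10. ] circ [469.9 346.   60.6]
```

```bash
python3 -m inch '[[-0.6,0,0,0,0],[-0.6,0,0,0,0]]' 3
python3 -m inch '[[0,0,0,0,0],[0.5,0,0,0,0],[1,0,0,0,0],[1,0,0,0,0],[1,0,0,0,0]]'
python3 -m inch '[[1,0,0,-20,0],[1,0,0,-40,0],[1,0,0,-50,0],[1,0,0,-30,0]]'
python3 go.py 468.5 -53.6 200 77.5
```

```text
time: 30.52
position: [0.4698, 0.3477, 0.0704]
tool_rot: [3.123, 0.286, -0.011]
ft_force: [-0.6, -0.6, 2.3]
grip_width: 0.433
time: 31.15
position: [0.4705, 0.3483, 0.07]
tool_rot: [3.125, 0.286, -0.009]
ft_force: [0.9, -0.6, 0.1]
grip_width: 0.871
time: 31.65
position: [0.4702, 0.3486, 0.2157]
tool_rot: [3.124, 0.288, -0.013]
ft_force: [0.7, 0.2, -0.2]
grip_width: 0.999
t31.65 pos [470.2 348.6 215.7] psi 10.5 toolz [-0.008 -0.005 -1.   ] F [ 0.7  0.2 -0.2] w0.999 q7 -2.21
shift [-74.9 395.1  17.9] rows>=6.4 twist -1.169 rows>=6.3
```

```bash
python3 -m inch '[[1,-6,30,0,0],[1,-11,58,0,0],[1,-11,58,0,0],[1,-11,58,0,0],[1,-11,58,0,0]]'
python3 -m inch '[[1,-11,58,0,0],[1,-10,50,0,0],[1,0,0,0,-0.187],[1,0,0,0,-0.187],[1,0,0,0,-0.187]]'
python3 -m inch '[[1,0,0,0,-0.187],[1,0,0,0,-0.187],[1,0,0,0,-0.187],[1,0,0,0,0]]'
python3 go.py 468.5 -53.6 150 77.5
```

```text
time: 32.28
position: [0.4715, 0.0845, 0.2279]
tool_rot: [-3.123, -0.311, -0.014]
ft_force: [1.1, -0.4, 0.0]
grip_width: 1.001
time: 32.9
position: [0.4729, -0.0344, 0.2362]
tool_rot: [2.909, 1.167, 0.031]
ft_force: [-0.0, 0.1, -0.4]
grip_width: 1.0
time: 33.4
position: [0.4741, -0.0326, 0.2427]
tool_rot: [2.462, 1.922, 0.035]
ft_force: [-1.6, -0.3, -0.1]
grip_width: 0.998
t33.40 pos [474.1 -32.6 242.7] psi 76.0 toolz [ 0.029 -0.    -1.   ] F [-1.6 -0.3 -0.1] w0.998 q7 -0.20
shift [-22.3  -2.9  92.5] rows>=1.5 twist -0.027 rows>=0.1
```

```bash
python3 -m inch '[[1,-11,40,20,-0.027],[1,-11,30,20,0],[1,0,0,0,0]]'
python3 go.py 468.5 -53.6 150 77.5
python3 -m inch '[[1,0,-20,5,0],[1,0,-20,5,0],[1,0,-20,5,0],[1,0,-9,5,0],[1,0,0,0,0]]'
python3 go.py 468.5 -53.6 130 77.5
```

```text
time: 33.78
position: [0.5412, -0.0704, 0.2078]
tool_rot: [2.44, 1.941, 0.041]
ft_force: [-0.3, 0.1, 0.7]
grip_width: 1.001
t33.77 pos [541.2 -70.4 207.8] psi 77.0 toolz [ 0.035 -0.002 -0.999] F [-0.3  0.1  0.7] w1.001 q7 -0.17
shift [ -0.3 -76.6  55.1] rows>=1.5 twist -0.008 rows>=0.0
time: 34.4
position: [0.4732, -0.0514, 0.1893]
tool_rot: [2.446, 1.929, 0.048]
ft_force: [0.1, 0.8, 0.0]
grip_width: 0.999
t34.40 pos [473.2 -51.4 189.3] psi 76.5 toolz [ 0.04  -0.001 -0.999] F [0.1 0.8 0. ] w0.999 q7 -0.16
shift [-3.7 -6.4 59. ] rows>=1.0 twist -0.017 rows>=0.1
```

```bash
python3 -m inch '[[1,0,0,0,0.187],[1,0,0,0,0.187],[1,0,0,0,0.187]]' >/dev/null; python3 go.py
python3 -m inch '[[1,0,0,0,-0.187],[1,0,0,0,-0.187],[1,0,0,0,-0.187]]'>/dev/null; python3 go.py
python3 -m inch '[[1,40,0,0,0],[1,40,0,0,0],[1,40,0,0,0]]'>/dev/null; python3 go.py
python3 -m inch '[[1,-40,0,0,0],[1,-40,0,0,0],[1,-40,0,0,0]]'>/dev/null; python3 go.py
python3 -m inch '[[1,0,60,0,0],[1,0,60,0,0]]'>/dev/null; python3 go.py
python3 -m inch '[[1,0,-60,0,0],[1,0,-60,0,0]]'>/dev/null; python3 go.py 468.5 -53.6 150 77.5
```

```text
t34.77 pos [475.6 -51.1 191.4] psi 44.0 toolz [ 0.044 -0.002 -0.999] F [ 0.4 -0.2  0. ] w1.003 q7 -0.73
t35.15 pos [478.3 -51.1 193.3] psi 76.5 toolz [ 0.048 -0.001 -0.999] F [-0.9  0.1  0.4] w1.000 q7 -0.16
t35.52 pos [510.1  64.6 196.5] psi 75.9 toolz [ 0.052 -0.002 -0.999] F [ 0.3 -0.8 -0.7] w1.000 q7 -0.44
t35.90 pos [485.3 -45.5 197. ] psi 76.8 toolz [ 0.057  0.003 -0.998] F [ 0.4 -0.3 -0.2] w1.001 q7 -0.17
t36.15 pos [600.5 -77.9 204.1] psi 76.3 toolz [ 0.056 -0.001 -0.998] F [ 0.1  0.1 -0.2] w1.002 q7 -0.21
t36.40 pos [491.7 -50.9 185.6] psi 76.0 toolz [ 0.039  0.016 -0.999] F [-0.4  0.2  1. ] w1.001 q7 -0.17
shift [ -9.1 -23.1  34.6] rows>=0.7 twist -0.026 rows>=0.1
```

```bash
python3 -m inch '[[1,0,60,0,0],[1,0,60,0,0]]'>/dev/null; python3 go.py
python3 -m inch '[[1,0,-60,0,0],[1,0,-60,0,0]]'>/dev/null; python3 go.py
python3 -m inch '[[1,0,0,0,0],[1,0,0,0,0],[1,0,0,0,0],[1,0,0,0,0]]'>/dev/null; python3 go.py 468.5 -53.6 150 77.5
python3 -c "
from bench import ctrl;s=ctrl.get_state();print(s['joint_positions'],s['joint_torque'])"
```

```text
t36.65 pos [590.7 -78.  180.4] psi 76.0 toolz [ 0.016  0.01  -1.   ] F [1.2 0.  1.6] w0.996 q7 -0.22
t36.90 pos [478.7 -49.3 166.1] psi 75.7 toolz [-0.005  0.027 -1.   ] F [-0.2  0.1  0.8] w1.002 q7 -0.18
t37.40 pos [479.4 -49.3 166.7] psi 75.7 toolz [-0.004  0.026 -1.   ] F [ 0.1 -0.7  0.1] w1.001 q7 -0.18
shift [-7.3 -9.3 16.7] rows>=0.3 twist -0.032 rows>=0.2
[ 0.46814829  0.02291287 -0.40356695  1.91185068 -0.0183624   1.21405621
 -0.17890941] [ 5.05841526e-03 -2.90419954e+01 -2.57346192e-01 -2.97084922e+01
 -1.87269486e-01  5.89651382e-02 -8.71285602e-05]
```

```bash
python3 -m inch '[[1,60,0,-10,0],[1,60,0,-10,0]]'>/dev/null; python3 go.py
python3 -m inch '[[1,-60,0,0,0],[1,-60,0,0,0]]'>/dev/null; python3 go.py
python3 -m inch '[[1,-60,0,0,0],[1,-60,0,0,0]]'>/dev/null; python3 go.py
python3 -m inch '[[1,60,0,0,0],[1,60,0,0,0]]'>/dev/null; python3 go.py  468.5 -53.6 150 77.5
```

```text
t37.65 pos [511.3  62.9 190.4] psi 75.0 toolz [-0.002  0.025 -1.   ] F [0.3 0.5 0.7] w0.998 q7 -0.44
t37.90 pos [485.1 -43.  189.7] psi 76.3 toolz [ 0.004  0.029 -1.   ] F [ 0.7 -0.7  0.4] w0.997 q7 -0.17
t38.15 pos [ 457.8 -162.4  187.7] psi 76.4 toolz [ 0.008  0.028 -1.   ] F [1.3 0.1 0.4] w1.001 q7 0.08
t38.40 pos [486.9 -57.7 191.8] psi 74.9 toolz [ 0.011  0.025 -1.   ] F [-0.2 -0.4  0.1] w0.997 q7 -0.17
shift [ -1.9 -19.   41.7] rows>=0.7 twist -0.045 rows>=0.2
```

```bash
python3 -m inch '[[1,-2,-10,10,-0.045],[1,0,-9,15,0],[1,0,0,15,0],[1,0,0,0,0]]'
python3 go.py  468.5 -53.6 62 77.5
python3 - <<'E'
from bench import ctrl
from h import *
C={n:cloud(ctrl.get_image(n)) for n in('top','side')}
report(C,{'rnd':((.645,.1365),.075,.025,.035),'quail':((.468,-.054),.055,.03,.039),'erm':((.468,.3465),.075,.041,.049),'obl':((.468,.3465),.1,.025,.035)})
E
```

```text
time: 38.9
position: [0.4708, -0.0502, 0.1511]
tool_rot: [-2.436, -1.966, -0.044]
ft_force: [-0.1, -0.1, 0.4]
grip_width: 0.997
t38.90 pos [470.8 -50.2 151.1] psi 77.8 toolz [ 0.015  0.026 -1.   ] F [-0.1 -0.1  0.4] w0.997 q7 -0.13
shift [-6.3 -2.3 88.9] rows>=1.4 twist 0.006 rows>=0.0
rnd top 1548 z0.0299 rect [6.440e+02 1.359e+02 1.090e+02 1.075e+02 3.000e-01] circ [644.7 136.5  55.3]
rnd side 55 z0.0295 rect [658.4 129.8  92.7  18.   42.1] circ [659.1 129.1  46.5]
quail top 33 z0.0339 rect [474.4 -21.5   9.2  52.4  78.4] circ [473.7 -24.9  26.2]
quail side 509 z0.0342 rect [466.4 -59.2  67.8  78.2  57.8] circ [468.3 -54.9  40.4]
erm top 511 z0.0447 rect [469.7 346.8 110.2  61.    9.1] circ [470.  346.6  60.3]
erm side 392 z0.0444 rect [470.3 345.5 110.8  61.9   8.8] circ [470.  346.6  61.4]
obl top 826 z0.0297 rect [467.5 346.8 140.   91.4  10.2] circ [467.5 346.7  82. ]
obl side 548 z0.0293 rect [468.7 345.2 141.2  92.9   9.5] circ [468.2 345.7  80.6]
```

```bash
python3 -m inch '[[1,-5,-2,30,0],[1,-1,0,30,0],[1,0,0,20,0],[1,0,0,5,0],[1,0,0,0,0]]'
python3 go.py  468.5 -53.9 60 77.5
```

```text
time: 39.62
position: [0.4745, -0.0559, 0.0686]
tool_rot: [-2.446, -1.966, -0.055]
ft_force: [0.1, -0.1, 0.6]
grip_width: 0.998
t39.62 pos [474.5 -55.9  68.6] psi 77.6 toolz [ 0.025  0.025 -0.999] F [ 0.1 -0.1  0.6] w0.998 q7 -0.16
shift [ 0.4 -6.5  8.5] rows>=0.2 twist 0.002 rows>=0.0
```

```bash
python3 -m inch '[[0.6,0,-6,7,0],[0.3,0,0,1,0],[0.1,0,0,0,0],[-0.1,0,0,0,0],[-0.3,0,0,0,0]]' 10
python3 -m inch '[[-0.5,0,0,0,0],[-0.6,0,0,0,0],[-0.6,0,0,0,0]]'
python3 go.py  468.5 -53.9 60 77.5
```

```text
time: 40.25
position: [0.4703, -0.0547, 0.0625]
tool_rot: [2.448, 1.967, 0.059]
ft_force: [-2.2, 0.0, 1.7]
grip_width: 0.515
time: 40.62
position: [0.4701, -0.0548, 0.0625]
tool_rot: [-2.448, -1.967, -0.058]
ft_force: [-1.1, 0.1, 0.2]
grip_width: 0.483
t40.62 pos [470.1 -54.8  62.5] psi 77.6 toolz [ 0.029  0.023 -0.999] F [-1.1  0.1  0.2] w0.483 q7 -0.16
shift [ 0.4 -1.8  2.4] rows>=0.0 twist 0.002 rows>=0.0
```

```bash
python3 -m inch '[[-0.6,0,0,0,0],[-0.6,0,0,0,0],[-0.6,0,0,-10,0],[-0.6,0,0,-30,0],[-0.6,0,0,-50,0]]' 25
python3 -m inch '[[-0.6,0,0,-40,0],[-0.6,0,0,0,0]]'
python3 go.py 645 136 190 77.5
```

```text
time: 41.25
position: [0.4636, -0.0562, 0.1509]
tool_rot: [-2.441, -1.963, -0.049]
ft_force: [1.0, -0.2, -1.7]
grip_width: 0.475
time: 41.5
position: [0.4651, -0.0575, 0.1967]
tool_rot: [-2.446, -1.967, -0.057]
ft_force: [0.4, 0.2, -2.9]
grip_width: 0.48
t41.50 pos [465.1 -57.5 196.7] psi 77.6 toolz [ 0.027  0.024 -0.999] F [ 0.4  0.2 -2.9] w0.480 q7 -0.10
shift [227.3 133.9  16.2] rows>=4.2 twist 0.002 rows>=0.0
```

```bash
python3 -m inch '[[-0.6,20,12,0,0],[-0.6,42,25,0,0],[-0.6,45,27,0,0],[-0.6,45,27,0,0],[-0.6,42,25,0,0]]'
python3 -m inch '[[-0.6,20,12,0,0],[-0.6,0,0,0,0]]'
python3 go.py 645 136 110 77.5
```

```text
time: 42.12
position: [0.6199, 0.1049, 0.1979]
tool_rot: [-2.455, -1.953, -0.042]
ft_force: [-1.1, -0.2, -0.6]
grip_width: 0.474
time: 42.38
position: [0.6355, 0.1269, 0.194]
tool_rot: [-2.443, -1.956, -0.037]
ft_force: [-0.9, -0.5, -2.7]
grip_width: 0.478
t42.38 pos [635.5 126.9 194. ] psi 77.4 toolz [ 0.011  0.024 -1.   ] F [-0.9 -0.5 -2.7] w0.478 q7 -0.58
shift [ 8.8  6.8 84.3] rows>=1.4 twist -0.002 rows>=0.0
```

```bash
python3 -m inch '[[-0.6,8,6,15,0],[-0.6,1,0,30,0],[-0.6,0,0,30,0],[-0.6,0,0,15,0],[-0.6,0,0,0,0]]'
python3 go.py 645.5 136 85 77.5
python3 pl.py 644.5 136 47 78 50
```

```text
time: 43.0
position: [0.6415, 0.1315, 0.096]
tool_rot: [-2.448, -1.95, -0.025]
ft_force: [0.5, -0.9, -2.3]
grip_width: 0.478
t43.00 pos [641.5 131.5  96. ] psi 77.1 toolz [ 0.005  0.019 -1.   ] F [ 0.5 -0.9 -2.3] w0.478 q7 -0.62
shift [ 5.   2.9 11.1] rows>=0.2 twist -0.007 rows>=0.0
side plinth [637.9 125.5  85.6 108.6  54.3] circ [644.3 135.1  55.1]
side raw base [637.1 125.   66.1  78.8  59.2] [641.8 130.9  41. ]
plane [0.0112 0.0477 0.0691] 281 rect [635.8 124.1  62.2  78.2  52.9] circ [640.4 131.   39.7]
```

```bash
python3 -m inch '[[-0.6,5,2.5,5,0],[-0.6,0,0,6,0],[-0.6,0,0,4,0],[-0.6,0,0,0,0]]'
python3 go.py 645.5 136 75 77.5
python3 pl.py 644.5 136 42 65 48
python3 - <<'E'
from bench import ctrl
import cv2
i=ctrl.get_image('side')['color']
cv2.imwrite('pics/p3.png',cv2.resize(i[100:250,200:350],(600,600),interpolation=cv2.INTER_CUBIC)[...,::-1])
E
```

```text
time: 43.6
position: [0.6488, 0.1376, 0.0853]
tool_rot: [-2.451, -1.952, -0.037]
ft_force: [-0.2, -0.4, -2.8]
grip_width: 0.475
t43.60 pos [648.8 137.6  85.3] psi 77.1 toolz [ 0.014  0.021 -1.   ] F [-0.2 -0.4 -2.8] w0.475 q7 -0.64
shift [-2.5 -2.9 10.2] rows>=0.2 twist -0.007 rows>=0.0
side plinth [638.1 126.7  86.3 108.8  52. ] circ [644.1 134.9  54.7]
side raw base [643.  130.8  63.3  78.   57.8] [647.9 137.6  40.9]
plane [0.0282 0.0494 0.0575] 265 rect [641.1 130.5  57.3  77.1  49. ] circ [646.9 137.   39.2]
```

View pics/p3.png

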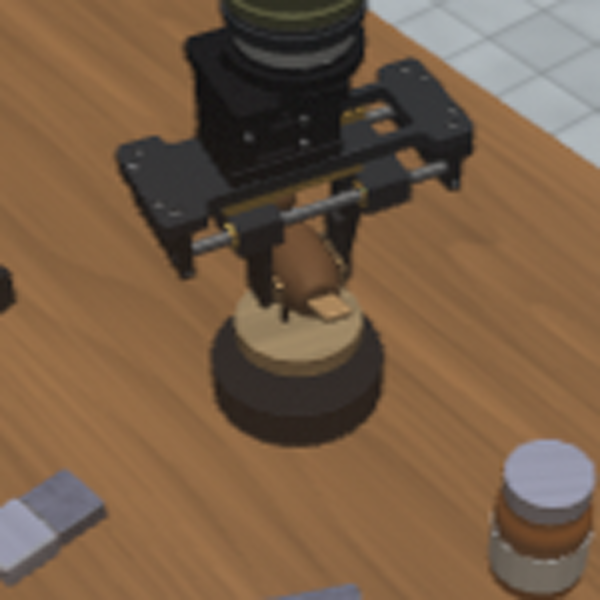

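The quail hovers over the round plinth (about (298,330) on (298,370)) with a slight tail-low lean. Trim about 3 mm and lower it.

```bash
python3 -m inch '[[-0.6,-2.5,-2.5,4,0],[-0.6,0,0,3,0],[-0.6,0,0,0,0]]'
python3 -m inch '[[-0.6,0,0,1.5,0],[-0.6,0,0,0,0]]'
python3 go.py 645.5 136 75 77.5
python3 pl.py 644.5 136 42 56 48
```

```text
time: 44.12
position: [0.6459, 0.1355, 0.0783]
tool_rot: [-2.452, -1.952, -0.038]
ft_force: [0.1, 0.0, -3.6]
grip_width: 0.477
time: 44.38
position: [0.646, 0.1355, 0.0767]
tool_rot: [-2.452, -1.952, -0.038]
ft_force: [-0.4, -0.5, -2.2]
grip_width: 0.476
t44.38 pos [646.  135.5  76.7] psi 77.1 toolz [ 0.015  0.021 -1.   ] F [-0.4 -0.5 -2.2] w0.476 q7 -0.64
shift [ 0.3 -0.6  1.7] rows>=0.0 twist -0.008 rows>=0.0
side plinth [640.4 128.7  93.3 108.9  54.4] circ [644.9 135.3  55. ]
side raw base [641.6 130.2  65.8  77.4  53.4] [644.2 135.6  40.3]
plane [-0.0087  0.0091  0.0488] 333 rect [641.1 128.5  63.1  78.1  59.4] circ [644.9 135.7  39.9]
```

```bash
python3 -m inch '[[-0.6,0,0,1,0],[-0.6,0,0,0,0]]'
python3 -m inch '[[-0.6,0,0,1,0],[-0.6,0,0,0,0]]'
python3 -m inch '[[-0.6,0,0,1,0],[-0.6,0,0,0,0]]'
python3 -m inch '[[-0.6,0,0,1,0],[-0.6,0,0,0,0]]'
```

```text
time: 44.72
position: [0.6463, 0.1357, 0.076]
tool_rot: [-2.452, -1.953, -0.039]
ft_force: [1.0, -0.0, -1.2]
grip_width: 0.473
time: 44.98
position: [0.6463, 0.1357, 0.075]
tool_rot: [-2.452, -1.953, -0.039]
ft_force: [0.5, -0.3, -1.3]
grip_width: 0.475
time: 45.22
position: [0.6463, 0.1357, 0.0739]
tool_rot: [-2.452, -1.953, -0.039]
ft_force: [-1.1, 0.8, -2.9]
grip_width: 0.475
time: 45.48
position: [0.6465, 0.1358, 0.0732]
tool_rot: [-2.452, -1.953, -0.04]
ft_force: [-1.0, -0.6, -0.8]
grip_width: 0.475
```

```bash
python3 -m inch '[[-0.6,0,0,1,0],[-0.6,0,0,0,0]]'
python3 -m inch '[[-0.6,0,0,1,0],[-0.6,0,0,0,0]]'
python3 -m inch '[[-0.6,0,0,1,0],[-0.6,0,0,1,0]]'
python3 pl.py 644.5 136 40 51 48
```

```text
time: 45.72
position: [0.6465, 0.1358, 0.0731]
tool_rot: [-2.453, -1.953, -0.04]
ft_force: [-0.6, -0.2, -2.0]
grip_width: 0.478
time: 45.98
position: [0.6465, 0.1358, 0.0731]
tool_rot: [-2.453, -1.953, -0.04]
ft_force: [-0.9, -0.1, -0.4]
grip_width: 0.476
time: 46.22
position: [0.6465, 0.1357, 0.0729]
tool_rot: [-2.453, -1.953, -0.039]
ft_force: [-4.2, -0.7, 7.8]
grip_width: 0.476
side plinth [640.8 130.7  97.9 108.9  50. ] circ [644.3 135.2  55.2]
side raw base [641.3 129.7  65.1  77.9  54.3] [645.9 135.5  40.3]
plane [-0.0104  0.0092  0.0448] 332 rect [641.4 129.7  65.1  77.7  54.3] circ [646.  135.6  40.2]
```

Seated flat and within about 1.5 mm. Release, lift, back off, then inspect everything.

```bash
python3 -m inch '[[-0.6,0,0,0,0],[-0.6,0,0,0,0]]' 3
python3 -m inch '[[0,0,0,0,0],[0.5,0,0,0,0],[1,0,0,0,0],[1,0,0,0,0],[1,0,0,0,0]]'
python3 -m inch '[[1,0,0,-20,0],[1,0,0,-40,0],[1,0,0,-50,0],[1,0,0,-40,0]]'
python3 -m inch '[[1,-50,-20,0,0],[1,-50,-20,0,0],[1,-50,-20,0,0],[1,-30,-10,0,0],[1,0,0,0,0]]'
python3 - <<'E'
from bench import ctrl
from h import *
C={};im=[]
for n in('top','side'):
    i=ctrl.get_image(n);C[n]=cloud(i);im.append(i['color'][...,::-1])
cv2.imwrite('pics/f.png',cv2.resize(np.hstack(im),(800,300),interpolation=cv2.INTER_AREA))
report(C,{'rnd':((.6443,.136),.07,.025,.035),'quail':((.6443,.136),.055,.041,.049),'obl':((.468,.3465),.1,.025,.035),'erm':((.468,.3465),.075,.041,.049),'sq':((.5995,-.282),.08,.024,.036),'amm':((.5995,-.282),.055,.041,.049),'jar':((.661,-.066),.05,.06,.1),'brush':((.413,.133),.1,.006,.04)})
E
```

```text
time: 46.58
position: [0.6465, 0.1357, 0.0727]
tool_rot: [-2.454, -1.953, -0.039]
ft_force: [-1.6, -0.6, 1.5]
grip_width: 0.484
time: 47.2
position: [0.6472, 0.1361, 0.072]
tool_rot: [-2.453, -1.953, -0.042]
ft_force: [-0.3, -0.1, 0.3]
grip_width: 0.866
time: 47.7
position: [0.643, 0.1327, 0.2268]
tool_rot: [-2.451, -1.953, -0.036]
ft_force: [0.7, -0.9, 0.0]
grip_width: 1.002
time: 48.32
position: [0.536, -0.029, 0.2346]
tool_rot: [2.45, 1.958, 0.062]
ft_force: [0.6, 0.1, -0.0]
grip_width: 0.996
rnd top 603 z0.0297 rect [643.5 134.9 106.  109.1  58.3] circ [644.5 136.1  55.1]
rnd side 350 z0.0293 rect [646.8 130.8 110.4  98.5  26.7] circ [645.3 134.1  55.7]
quail top 323 z0.0448 rect [642.9 133.3  70.9  78.3  53.7] circ [645.1 136.6  39.8]
quail side 359 z0.0444 rect [643.4 130.8  71.2  74.5  46.6] circ [645.7 135.6  41. ]
obl top 829 z0.0297 rect [467.7 346.1 139.8  91.3  10.5] circ [467.5 345.9  81.7]
obl side 547 z0.0294 rect [468.4 345.2 141.2  91.3  10.4] circ [467.5 345.   80.9]
erm top 509 z0.0447 rect [470.  347.2 110.4  61.2   9.7] circ [470.3 347.1  60.8]
erm side 388 z0.0443 rect [470.4 346.4 110.6  61.6  10.2] circ [469.7 345.8  61.3]
sq top 615 z0.0298 rect [ 598.5 -282.7  100.1  101.1   70.1] circ [ 599.5 -283.1   69.1]
sq side 1061 z0.0290 rect [ 600.2 -282.6  100.7  101.4   69.1] circ [ 599.7 -283.1   69.3]
amm top 410 z0.0447 rect [ 599.9 -281.    70.2   71.    69.3] circ [ 599.9 -281.1   48.2]
amm side 661 z0.0441 rect [ 600.3 -281.6   71.2   70.    70.1] circ [ 601.1 -281.9   47.9]
jar side 446 z0.0835 rect [661.7 -67.3  49.7  49.1  25.2] circ [661.9 -66.8  26. ]
brush top 797 z0.0182 rect [431.2 120.7 123.2 134.5  43. ] circ [420.7 111.   76.8]
brush side 765 z0.0174 rect [431.4 121.7 122.9 132.4  44.7] circ [421.6 111.8  76.6]
```

View pics/f.png

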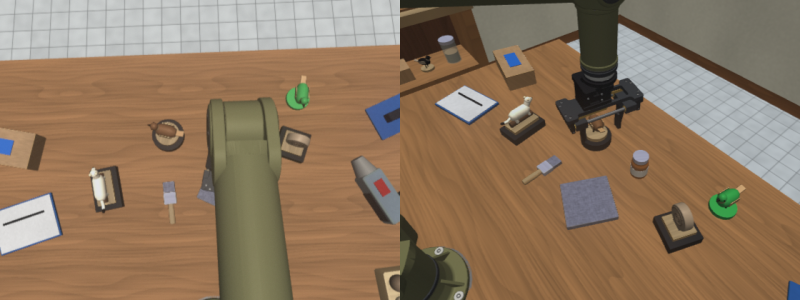

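Both views show the ermine on the oblong plinth (top (103,188)), the quail on the round one (168,133) and the ammonite on the square one (295,144). All three are upright and within about 2 mm and 1°, and the jar and brush haven't moved.

```bash
python3 -c "
from bench import ctrl;print(ctrl.close_job())"
```

```text
the job is handed in; nothing more can be done
None
```

All three specimens are on their matching plinths, and the job was handed in at about 48 s on the robot's clock. I parked the quail on the pad, then moved the ammonite to the square plinth, the ermine to the oblong one, and the quail to the round one.

My last camera check showed:

| Specimen | Off-centre | Turned from plinth sides |
|---|---|---|
| Ammonite | about 1–2 mm | under 1° |
| Ermine | about 2 mm, the largest offset | under 1° |
| Quail | about 1 mm | no alignment needed |

- **Resting flat:** all three bases lie flat and upright on their plinths.
- **Bystanders:** the jar and brush are where they started, within 1 mm. The arm hid the jar in the top view, so that check is from the side camera only.
- **Arm tilt:** the tool leaned up to about 2° when setting a specimen down. The ammonite's base came down about 2° off level and settled flat on release.
- **Forces:** the highest contact force I saw in the printed readings was about 15 N.

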